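# Find and free the locked key of the craft punch

## Robot

A 6-joint arm with a two-finger parallel gripper is mounted at the origin on the work surface. World frame = base frame: x ahead of the robot, y to its left, z up, the work surface at z = 0. Lengths are in mm, angles in rad, forces in N, time in s.
With the tool pointing down it reaches from about 350 to 975 mm from the base axis. Payload 7.1 kg.
Tool frame: the origin (TCP) lies midway between the tips of the shut fingers; the grasp point (between the pads) lies 19 mm behind it (ctrl.grip_depth is the distance from the TCP to the grasp point, in mm); z points along the fingers, x is the direction in which the jaws open and shut, and the axes are right-handed (so a half turn about z gives the same grasp; the last joint's range is limited). The gripper opens to 88 mm and grips with 3 to 60 N. Pads are 20 mm wide; open, the fingers measure 115 mm over their backs; the gripper's body (75 mm by 178 mm) begins 61 mm behind the grasp point.
Start: joints at [1.183, 0.423, 1.63, -0, 1.089, -0.019], TCP at [225.278, 582.97, 222.675] pointing down, gripper open.
Joint ranges: [-3, 3], [-0.9, 2.11], [0.09, 2.58], [-1.31, 4.45], [0.11, 2.69], [-2.54, 2.54]. Speed limits (rad/s): [2.39, 2.39, 3.01, 3.14, 3.14, 3.14].

## Interface

Orientations are given as a unit quaternion [w, x, y, z].
In Python, from rig import monitor, optics, workorder, ctrl gives the robot as it stands.
- The arm moves only by the tool send_rows, never from a script. Its argument "motion" is a list of rows, each an object of numbers: "dx", "dy", "dz": the shift along the tool's x, y, z in cm; "ax", "ay", "az": the turn, a rotation vector about the tool's x, y, z in degrees. A call has 1 to 8 rows; each row is the pose to reach, as a shift and turn from the pose commanded when the call began, along the tool's axes at that moment; what a row does not reach only later rows make up. A row lasts 1/8 s, in which the tool goes at most 62.5 mm and 10.7 degrees, less where a joint would pass 70% of its speed; a pose out of reach is approached as far as the arm can. A call with a gripper value outside its range is refused whole. "grip" is the opening, from 0 (shut) to 1 (fully open), set as the call begins (left out, the last holds). The fingers move at their own pace and stop on an object; the grip force is fixed at half the most. Time passes only in rows, so rows that repeat a pose let the fingers close. It gives the time, the measured TCP pose, the force and the opening at its end, in the units of the state.
- monitor.read_state(): the state, without advancing time (a new reading comes with each control period).
- optics.capture(name): name is "side" or "top"; returns the picture (400x640x3 uint8, red, green, blue); there is no depth.
- optics.camera_info(name): a dict with "fx", "fy", "cx", "cy" (pixels), "R" (3x3) and "t" (3): a world point X has camera coordinates R X + t. Camera axes: x right, y down, z forward; pixel columns grow to the right and rows downward; lengths in mm; the calibration is good to about 2 mm. A picture is of the moment at which its call begins. camera_info takes no time and is no camera call.
- workorder.finish_job(): hands the job in, once; it reports no verdict.
The state is a dict: "clock": time; "joint_positions": joint angles; "joint_velocities": joint speeds; "joint_torque": joint torques, N m; "tcp_pos": TCP position; "tcp_rot": TCP orientation; "wrist_force": force on the tool from outside, world axes, zero at the start; "wrist_torque": the same for the moment, N m; "gripper_width": opening from 0.0 (shut) to 1.0 (fully open).
Only numpy, scipy, OpenCV 4.12 (cv2) and the standard library are available. Lean on these libraries where they do the work, as an engineer would, in place of code of your own. Each camera call takes 0.05 s, during which the arm holds its last target.

## Task

One of the four identical keys of the craft punch is still locked down. Tap all four keys lightly with the fingertips, one after the other from left to right as seen from the robot, pushing no standing key halfway down and not yet freeing the locked one; then press the locked key fully home and let go so that it springs up and all four stand level. Grasp and lift nothing, and leave the craft pieces, bottles and wood lying around undisturbed.

Things in the scene. Friction and masses are not known exactly. Their poses are not given: they have to be found in the camera images.
- punch: four-key craft punch, a grey metal box bolted to the table: 110 mm deep (its x), 300 mm long (its y), flat deck 60 mm above the table, on a steel foot plate 6 mm thick and 150 x 320 mm. Origin: on the table under the middle of the box; x points away from the robot's side, y along the key row to the left, z up. The keys stand in one row along y on the middle line of the deck, 56 mm apart.
- key_1_top (a point): centre of the flat top of key 1, counted from the left as seen from the robot (key 1 at +84 mm along the punch's y, then +28, -28, -84). All four keys are identical black caps, 46 mm along the punch's x, 34 mm along its y. The top of an up key stands 18 mm above the deck (78 mm above the table), that of the locked key about 7 mm lower; it moves with the key.
- key_1 (a joint): how far key 1 is pushed down, in m: 0 up, 0.012 fully home. A key starts to give at about 2.5 N and its spring adds 0.3 N per mm. One of the four keys, any of them, is locked down by a hidden catch at about 0.007; it stands firm under a light tap (starts to give at about 4.7 N), and when pushed fully home (8 N or so) the catch drops off, so that it springs up to 0 when let go and stays up.
- key_2_top (a point): centre of the flat top of key 2, counted from the left as seen from the robot (key 1 at +84 mm along the punch's y, then +28, -28, -84). All four keys are identical black caps, 46 mm along the punch's x, 34 mm along its y. The top of an up key stands 18 mm above the deck (78 mm above the table), that of the locked key about 7 mm lower; it moves with the key.
- key_2 (a joint): how far key 2 is pushed down, in m: 0 up, 0.012 fully home. A key starts to give at about 2.5 N and its spring adds 0.3 N per mm. One of the four keys, any of them, is locked down by a hidden catch at about 0.007; it stands firm under a light tap (starts to give at about 4.7 N), and when pushed fully home (8 N or so) the catch drops off, so that it springs up to 0 when let go and stays up.
- key_3_top (a point): centre of the flat top of key 3, counted from the left as seen from the robot (key 1 at +84 mm along the punch's y, then +28, -28, -84). All four keys are identical black caps, 46 mm along the punch's x, 34 mm along its y. The top of an up key stands 18 mm above the deck (78 mm above the table), that of the locked key about 7 mm lower; it moves with the key.
- key_3 (a joint): how far key 3 is pushed down, in m: 0 up, 0.012 fully home. A key starts to give at about 2.5 N and its spring adds 0.3 N per mm. One of the four keys, any of them, is locked down by a hidden catch at about 0.007; it stands firm under a light tap (starts to give at about 4.7 N), and when pushed fully home (8 N or so) the catch drops off, so that it springs up to 0 when let go and stays up.
- key_4_top (a point): centre of the flat top of key 4, counted from the left as seen from the robot (key 1 at +84 mm along the punch's y, then +28, -28, -84). All four keys are identical black caps, 46 mm along the punch's x, 34 mm along its y. The top of an up key stands 18 mm above the deck (78 mm above the table), that of the locked key about 7 mm lower; it moves with the key.
- key_4 (a joint): how far key 4 is pushed down, in m: 0 up, 0.012 fully home. A key starts to give at about 2.5 N and its spring adds 0.3 N per mm. One of the four keys, any of them, is locked down by a hidden catch at about 0.007; it stands firm under a light tap (starts to give at about 4.7 N), and when pushed fully home (8 N or so) the catch drops off, so that it springs up to 0 when let go and stays up.
- catch (a joint): hidden catch inside the punch, under whichever key is locked, in rad: about 0 while it holds that key, above 0.17 once the key has been pushed home and has tipped the catch aside. It cannot be touched and does not tell which key it holds.
- coin: bystander, loose: small log disc, 34 mm across, 14 mm thick, lying on the punch's deck beyond the left end of the key row. Origin: centre of its underside. Not to be disturbed.
- stub: bystander, loose: upright stub of branch, 26 mm across, 22 mm high, standing on the punch's deck beyond the right end of the key row. Origin: centre of its underside. Not to be disturbed.
- snowman: bystander, loose: craft piece lying behind the punch: plywood board 75 x 170 x 18 mm with log discs on it, 36 mm high in all. Origin: centre of its underside. Not to be disturbed.
- slice: bystander, loose: large log slice, 84 mm across, 18 mm thick, lying in front of the punch. Origin: centre of its underside. Not to be disturbed.
- lath: bystander, loose: wooden lath 35 x 140 x 9 mm, lying in front of the punch. Origin: centre of its underside. Not to be disturbed.
- glue: bystander, loose: white glue bottle, 40 mm across, 110 mm high, standing to the right of the punch. Origin: centre of its underside. Not to be disturbed.
- brush: bystander, loose: paint brush 180 mm long, lying to the left of the punch. Origin: centre of its underside as it lies. Not to be disturbed.
- jar: bystander, loose: glass jar with metal lid, 48 mm across, 60 mm high, standing to the right of the punch. Origin: centre of its underside. Not to be disturbed.

How it is judged (in metres and radians):
On the way, in this order (a step that is already met when the one before it is completed fails the run):
1. the left-most key (key 1) is touched by the fingers while the locked key is still locked (contact force between the fingers and key_1 above 0.3 N and value of joint catch below 0.1 rad), for 0.02 s.
2. the second key (key 2) is touched by the fingers while the locked key is still locked (contact force between the fingers and key_2 above 0.3 N and value of joint catch below 0.1 rad), for 0.02 s.
3. the third key (key 3) is touched by the fingers while the locked key is still locked (contact force between the fingers and key_3 above 0.3 N and value of joint catch below 0.1 rad), for 0.02 s.
4. the right-most key (key 4) is touched by the fingers while the locked key is still locked (contact force between the fingers and key_4 above 0.3 N and value of joint catch below 0.1 rad), for 0.02 s.
5. the locked key is pushed home and its catch has let go (value of joint catch above 0.17 rad and value of joint any of key_1, key_2, key_3, key_4 above 0.009 m), for 0.02 s.
6. all four keys stand up again, within 2 mm (value of joint each of key_1, key_2, key_3, key_4 below 0.002 m), for 0.2 s.
At the end, for the whole second after the job is handed in: All four keys are up (pushed down by less than 2 mm), the catch is off (tipped beyond 0.17 rad) and no bystander lies more than 25 mm from where it was (all of step 6 and value of joint catch above 0.17 rad and distance of each of coin, stub, snowman, slice, lath, glue, brush, jar from where it was at the start of the episode below 0.025 m); the robot touches nothing.
It fails at once if a standing key is pushed down 6 mm or more while another is down (locked) (value of joint each of key_1, key_2 above 0.006 m or value of joint each of key_1, key_3 above 0.006 m or value of joint each of key_1, key_4 above 0.006 m or value of joint each of key_2, key_3 above 0.006 m or value of joint each of key_2, key_4 above 0.006 m or value of joint each of key_3, key_4 above 0.006 m).
It fails at once if a bystander is pushed more than 25 mm, lifted or carried (distance of any of coin, stub, snowman, slice, lath, glue, brush, jar from where it was at the start of the episode above 0.025 m).
It fails at once if a bottle, jar or the stub is tipped over (angle between any of glue, jar, stub's own z axis and vertical above 0.5 rad).
It also fails if it takes over 48 s, if anything falls off the work surface, if the arm or the gripper's body presses on something with over 40 N, if the wrist force passes 120 N, or if a joint passes its speed limit or range.

## Working session

There is one attempt and no reset: what is moved stays moved. The work goes in short steps, Python scripts to look and compute and a tool call to move; the robot and the scene stay as the last step left them, time stands still between calls to the robot, and variables do not carry over. Pictures are saved under pics/ and viewed, and the job is handed in when it is done.

Besides the shell and the picture viewer there is one more tool, called as a command line: name --argument value ..., lists and objects as JSON in quotes. send_rows: Moves the arm, as the interface text tells. Its arguments: {"type":"object","properties":{"motion":{"type":"array"},"grip":{"type":"number"}},"required":["motion"]}

```bash
mkdir -p pics
python3 - <<'E'
from rig import monitor, optics
import cv2
s=monitor.read_state()
for k in('clock','tcp_pos','tcp_rot','wrist_force','gripper_width'):print(k,s[k])
for n in('side','top'):
    cv2.imwrite(f'pics/{n}0.png',optics.capture(n)[:,:,::-1]); i=optics.camera_info(n); print(n,i)
E
```

```text
clock 0.0
tcp_pos [225.08392123 582.4685387  221.89048955]
tcp_rot [ 4.33961940e-04  8.24769310e-01  5.65468828e-01 -6.33836462e-04]
wrist_force [ 0.41521373  0.02124815 -0.21584195]
gripper_width 1.0000117115227352
side {'fx': 445.79138942055835, 'fy': 445.79138942055835, 'cx': 320.4639342354004, 'cy': 198.03910480241564, 'R': array([[ 0.89446887, -0.44648479, -0.02401601],
       [-0.30125971, -0.56209995, -0.77025076],
       [ 0.33040585,  0.69620039, -0.63728878]]), 't': array([-493.05592679,  264.27876983,  731.94300425])}
top {'fx': 381.18736513622883, 'fy': 381.18736513622883, 'cx': 319.3263555688144, 'cy': 197.78411856112336, 'R': array([[ 0.02032479, -0.99971161,  0.01279029],
       [-0.98503564, -0.02221308, -0.17091334],
       [ 0.17114816, -0.00912511, -0.98520304]]), 't': array([  3.16046667, 581.29928624, 742.81508327])}
```

View pics/side0.png

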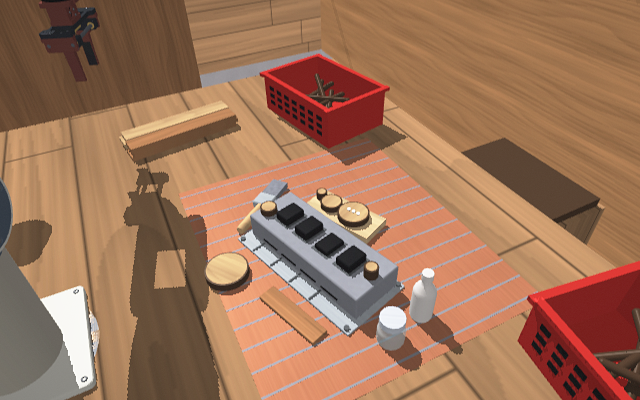

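View pics/top0.png

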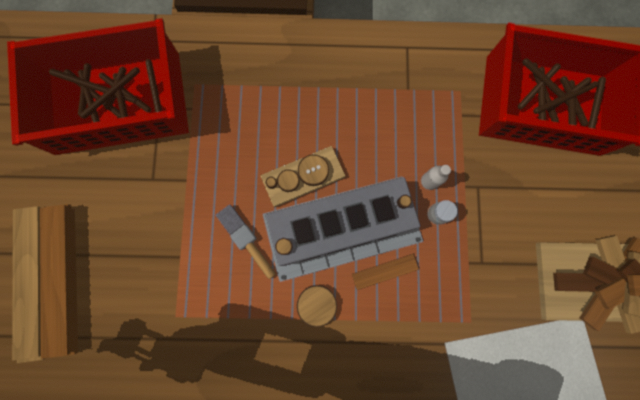

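The side view shows the four black caps from about (290,213) to (350,258). The top view shows them from (303,231) to (384,209), with the coin at (284,246) and the stub at (404,201). Next I segment the caps in both views.

```bash
cat > h.py <<'E'
import numpy as np, cv2
from rig import optics
def ray(n,u,v):
    i=optics.camera_info(n);R=i['R'];t=i['t']
    return -R.T@t, R.T@np.array([(u-i['cx'])/i['fx'],(v-i['cy'])/i['fy'],1])
def onz(n,u,v,z):
    o,d=ray(n,u,v); return o+d*(z-o[2])/d[2]
E
python3 - <<'E'
import cv2,numpy as np
from h import *
for n,(x0,y0,x1,y1) in {'side':(230,170,420,330),'top':(250,165,440,290)}.items():
    im=cv2.imread(f'pics/{n}0.png'); c=im[y0:y1,x0:x1]
    cv2.imwrite(f'pics/{n}0z.png',cv2.resize(c,None,fx=4,fy=4,interpolation=cv2.INTER_CUBIC))
    m=(c.max(2)<45).astype(np.uint8)
    N,L,S,C=cv2.connectedComponentsWithStats(m)
    for k in range(1,N):
        if S[k,4]>80:
            p=C[k]+[x0,y0]
            print(n,p.round(1),S[k],onz(n,*p,78).round(1), cv2.minAreaRect(np.argwhere(L==k)[:,::-1].astype(np.float32)))
E
```

```text
side [290.7 214.6] [ 47  33  27  23 285] [505.4  34.6  78. ] ((60.0, 43.99999237060547), (16.806859970092773, 25.381790161132812), 59.03623962402344)
side [309.2 228.3] [ 65  47  28  23 346] [520.9 -17.4  78. ] ((78.5384521484375, 57.80769348144531), (18.027755737304688, 26.625612258911133), 56.3099365234375)
side [329.5 244.2] [ 85  63  29  23 319] [535.4 -72.5  78. ] ((98.95269775390625, 74.03378295898438), (16.73965835571289, 25.225738525390625), 54.46232223510742)
side [350.8 259.1] [106  76  30  27 484] [ 551.7 -122.2   78. ] ((120.8115463256836, 88.75769805908203), (20.08462905883789, 28.24126434326172), 52.12501525878906)
top [383.1 209. ] [122  32  23  25 395] [ 556.4 -112.1   78. ] ((132.9862518310547, 43.95412826538086), (23.083616256713867, 17.624004364013672), 73.3007583618164)
top [356.7 216.2] [ 96  39  22  25 378] [540.6 -59.2  78. ] ((106.82353210449219, 51.29411315917969), (22.313274383544922, 17.46256446838379), 75.96376037597656)
top [330.2 223.3] [ 70  46  22  25 386] [525.4  -6.8  78. ] ((80.31132507324219, 58.339622497558594), (22.801851272583008, 17.170068740844727), 74.05460357666016)
top [303.4 230.8] [ 43  54  22  25 380] [509.5  46.   78. ] ((53.32353973388672, 65.79412841796875), (22.55581283569336, 17.220027923583984), 75.96376037597656)
```

```bash
sleep 1
```

```text
(no output)
```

View pics/side0z.png

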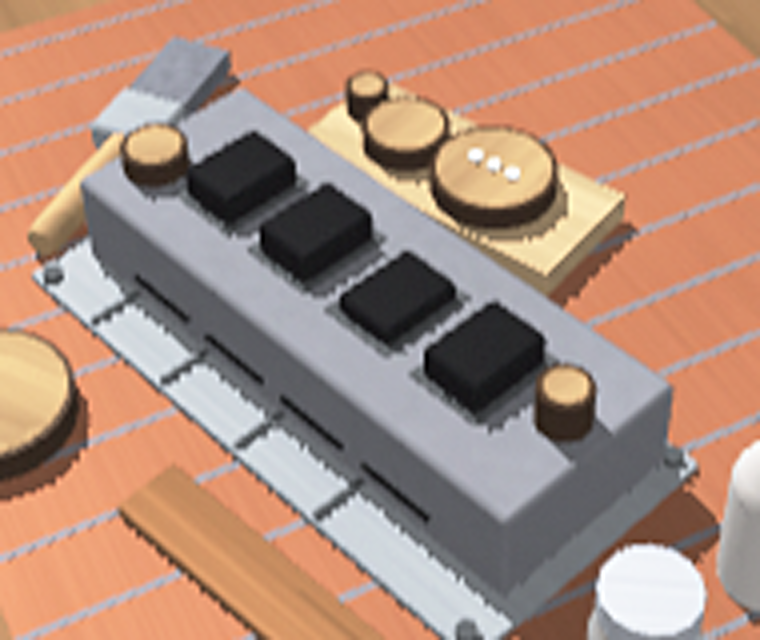

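View pics/top0z.png

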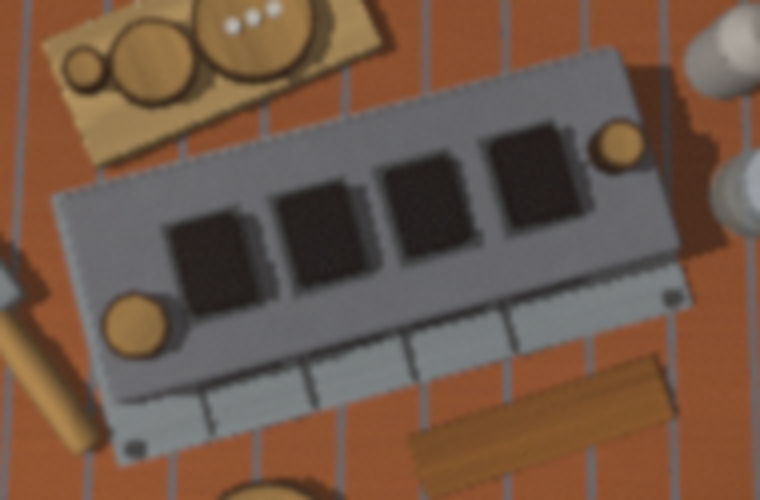

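Both views agree with the caps' height: the side blob centroids are consistent with about z 70 mid-cap. The row is at a yaw of about 16.5° and centred near (533,-33), with about 55 mm pitch against the stated 56. Key 3 looks lowered. Now I work out the first move.

```bash
cat > go.py <<'E'
import numpy as np,sys
from scipy.spatial.transform import Rotation as Ro
from rig import monitor
P=np.array([[509.5,46.],[525.4,-6.8],[540.6,-59.2],[556.4,-112.1]])
s=np.array([84,28,-28,-84.]);c=P.mean(0);d=(s@(P-c));d/=np.linalg.norm(d)
K=c+np.outer(s,d); yaw=np.degrees(np.arctan2(-d[0],d[1]))
def st():
    s=monitor.read_state();q=s['tcp_rot'];return s,Ro.from_quat([q[1],q[2],q[3],q[0]]).as_matrix()
if __name__=='__main__':
    k=int(sys.argv[1]);z=float(sys.argv[2]);s,R=st()
    D=np.array([*K[k-1],z])-s['tcp_pos']
    cur=np.degrees(np.arctan2(R[1,0],R[0,0])); a=(yaw-cur+90)%180-90
    print('yaw',yaw.round(2),'K',K.round(1).tolist(),'t',s['clock'],'tcp',s['tcp_pos'].round(1),'F',s['wrist_force'].round(2),'w',round(s['gripper_width'],3))
    print('d cm',(R.T@D/10).round(3),'az',round(-a,2),'tilt',(R[:,2]).round(4))
E
python3 go.py 1 130
```

```text
yaw 16.49 K [[509.1, 47.5], [525.0, -6.2], [540.9, -59.9], [556.8, -113.6]] t 0.1 tcp [225.1 582.5 222. ] F [ 0.43 -0.16  0.24] w 1.0
d cm [-39.651  45.78    9.252] az 52.38 tilt [-5.0e-04 -1.3e-03 -1.0e+00]
```

send_rows --motion '[{"dx":-20,"dy":23,"dz":0,"az":26},{"dx":-20,"dy":23,"dz":0,"az":26},{"dx":-20,"dy":23,"dz":0,"az":26},{"dx":-20,"dy":23,"dz":0,"az":26},{"dx":-39.7,"dy":45.8,"dz":5,"az":52.4},{"dx":-39.7,"dy":45.8,"dz":5,"az":52.4},{"dx":-39.7,"dy":45.8,"dz":5,"az":52.4},{"dx":-39.7,"dy":45.8,"dz":5,"az":52.4}]' --grip 0

```text
validation failed for argument at $.mo...
```

```bash
python3 go.py 1 100
```

```text
yaw 16.49 K [[509.1, 47.5], [525.0, -6.2], [540.9, -59.9], [556.8, -113.6]] t 0.1 tcp [225.1 582.5 222. ] F [ 0.43 -0.16  0.24] w 1.0
d cm [-39.647  45.78   12.252] az 52.38 tilt [-5.0e-04 -1.3e-03 -1.0e+00]
```

send_rows --motion '[{"dx":-5.0,"dy":5.8,"dz":0.0,"ax":0.0,"ay":0.0,"az":6.6}]' --grip 0

```text
clock: 0.22
tcp_pos: [254.1, 529.6, 222.2]
tcp_rot: [-0.0, 0.856, 0.518, 0.0]
wrist_force: [0.5, -1.2, -0.1]
gripper_width: 0.923
```

```bash
python3 go.py 1 130
```

```text
yaw 16.49 K [[509.1, 47.5], [525.0, -6.2], [540.9, -59.9], [556.8, -113.6]] t 0.225 tcp [254.1 529.6 222.2] F [ 0.51 -1.19 -0.09] w 0.923
d cm [-30.866  44.971   9.171] az 45.85 tilt [ 2.0e-04  1.2e-03 -1.0e+00]
```

send_rows --motion '[{"dx":-30.8,"dy":45.0,"dz":5.0,"ax":0.0,"ay":0.0,"az":45.8},{"dx":-30.8,"dy":45.0,"dz":5.0,"ax":0.0,"ay":0.0,"az":45.8},{"dx":-30.8,"dy":45.0,"dz":5.0,"ax":0.0,"ay":0.0,"az":45.8},{"dx":-30.8,"dy":45.0,"dz":5.0,"ax":0.0,"ay":0.0,"az":45.8},{"dx":-30.8,"dy":45.0,"dz":5.0,"ax":0.0,"ay":0.0,"az":45.8},{"dx":-30.8,"dy":45.0,"dz":5.0,"ax":0.0,"ay":0.0,"az":45.8},{"dx":-30.8,"dy":45.0,"dz":5.0,"ax":0.0,"ay":0.0,"az":45.8},{"dx":-30.8,"dy":45.0,"dz":5.0,"ax":0.0,"ay":0.0,"az":45.8}]' --grip 0

```text
clock: 1.23
tcp_pos: [488.1, 85.8, 176.8]
tcp_rot: [-0.0, 0.99, 0.143, 0.0]
wrist_force: [0.7, 0.2, 0.1]
gripper_width: 0.024
```

```bash
python3 go.py 1 100
```

```text
yaw 16.49 K [[509.1, 47.5], [525.0, -6.2], [540.9, -59.9], [556.8, -113.6]] t 1.225 tcp [488.1  85.8 176.8] F [0.71 0.16 0.08] w 0.024
d cm [0.929 4.264 7.68 ] az -0.03 tilt [ 0.e+00  1.e-04 -1.e+00]
```

send_rows --motion '[{"dx":0.9,"dy":4.2,"dz":3.0,"ax":0.0,"ay":0.0,"az":0.0},{"dx":0.9,"dy":4.2,"dz":6.0,"ax":0.0,"ay":0.0,"az":0.0},{"dx":0.9,"dy":4.2,"dz":7.6,"ax":0.0,"ay":0.0,"az":0.0},{"dx":0.9,"dy":4.2,"dz":7.6,"ax":0.0,"ay":0.0,"az":0.0},{"dx":0.9,"dy":4.2,"dz":7.6,"ax":0.0,"ay":0.0,"az":0.0}]' --grip 0

```text
clock: 1.85
tcp_pos: [508.5, 50.6, 101.8]
tcp_rot: [0.0, 0.99, 0.144, 0.001]
wrist_force: [-0.4, -0.6, 1.1]
gripper_width: 0.005
```

```bash
python3 go.py 1 80
python3 - <<'E'
from rig import optics
import cv2,numpy as np
a=optics.capture('side')[150:350,200:440,::-1];b=optics.capture('top')[150:350,200:440,::-1]
cv2.imwrite('pics/c1.png',np.hstack([cv2.resize(x,(390,325),interpolation=cv2.INTER_CUBIC) for x in(a,b)]))
E
```

```text
yaw 16.49 K [[509.1, 47.5], [525.0, -6.2], [540.9, -59.9], [556.8, -113.6]] t 1.85 tcp [508.5  50.6 101.8] F [-0.38 -0.64  1.09] w 0.005
d cm [-0.033  0.314  2.179] az 0.04 tilt [ 1.1e-03  1.0e-04 -1.0e+00]
```

View pics/c1.png

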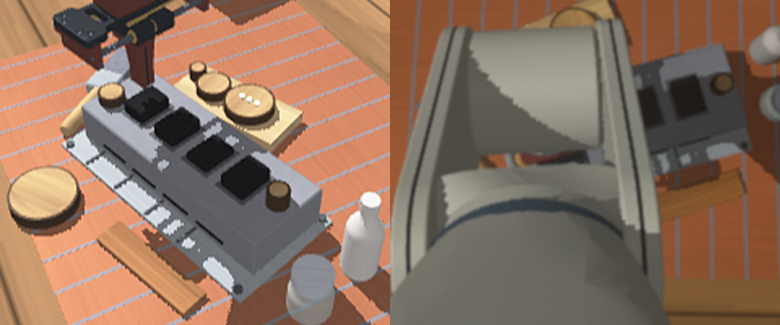

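The side crop shows the fingertips just above key 1 at (145,88), and the top view is hidden by the arm. I go down slowly.

send_rows --motion '[{"dx":0.0,"dy":0.2,"dz":0.7,"ax":0.0,"ay":0.0,"az":0.0},{"dx":0.0,"dy":0.2,"dz":1.4,"ax":0.0,"ay":0.0,"az":0.0},{"dx":0.0,"dy":0.2,"dz":1.8,"ax":0.0,"ay":0.0,"az":0.0},{"dx":0.0,"dy":0.2,"dz":1.8,"ax":0.0,"ay":0.0,"az":0.0},{"dx":0.0,"dy":0.2,"dz":1.8,"ax":0.0,"ay":0.0,"az":0.0}]' --grip 0

```text
clock: 2.58
tcp_pos: [508.7, 48.1, 83.0]
tcp_rot: [0.0, 0.99, 0.143, -0.0]
wrist_force: [-1.2, -0.4, -0.3]
gripper_width: 0.005
```

```bash
python3 go.py 1 76
```

```text
yaw 16.49 K [[509.1, 47.5], [525.0, -6.2], [540.9, -59.9], [556.8, -113.6]] t 2.575 tcp [508.7  48.1  83. ] F [-1.21 -0.44 -0.28] w 0.005
d cm [0.025 0.067 0.7  ] az -0.02 tilt [-1.e-04 -0.e+00 -1.e+00]
```

send_rows --motion '[{"dx":0.0,"dy":0.0,"dz":0.2,"ax":0.0,"ay":0.0,"az":0.0},{"dx":0.0,"dy":0.0,"dz":0.4,"ax":0.0,"ay":0.0,"az":0.0},{"dx":0.0,"dy":0.0,"dz":0.5,"ax":0.0,"ay":0.0,"az":0.0},{"dx":0.0,"dy":0.0,"dz":0.5,"ax":0.0,"ay":0.0,"az":0.0},{"dx":0.0,"dy":0.0,"dz":0.5,"ax":0.0,"ay":0.0,"az":0.0}]' --grip 0

```text
clock: 3.2
tcp_pos: [508.6, 48.1, 78.1]
tcp_rot: [-0.0, 0.99, 0.143, -0.0]
wrist_force: [-0.8, -0.1, 1.8]
gripper_width: 0.001
```

```bash
python3 go.py 1 76
```

```text
yaw 16.49 K [[509.1, 47.5], [525.0, -6.2], [540.9, -59.9], [556.8, -113.6]] t 3.2 tcp [508.6  48.1  78.1] F [-0.76 -0.06  1.82] w 0.001
d cm [0.031 0.067 0.212] az -0.02 tilt [-0.  0. -1.]
```

Likely contact (about 2 N). I go 2 mm further to make sure, then lift.

send_rows --motion '[{"dx":0.0,"dy":0.0,"dz":0.1,"ax":0.0,"ay":0.0,"az":0.0},{"dx":0.0,"dy":0.0,"dz":0.2,"ax":0.0,"ay":0.0,"az":0.0},{"dx":0.0,"dy":0.0,"dz":0.2,"ax":0.0,"ay":0.0,"az":0.0}]' --grip 0

```text
clock: 3.58
tcp_pos: [508.7, 48.1, 76.0]
tcp_rot: [-0.0, 0.99, 0.143, -0.0]
wrist_force: [-0.5, -0.2, 3.0]
gripper_width: 0.002
```

```bash
python3 go.py 2 100
```

```text
yaw 16.49 K [[509.1, 47.5], [525.0, -6.2], [540.9, -59.9], [556.8, -113.6]] t 3.575 tcp [508.7  48.1  76. ] F [-0.54 -0.17  3.04] w 0.002
d cm [ 0.032  5.667 -2.403] az -0.02 tilt [-1.e-04 -0.e+00 -1.e+00]
```

Key 1 was tapped: 3 N, about 2 mm down. On to key 2, which stands at the same height.

send_rows --motion '[{"dx":0.0,"dy":0.0,"dz":-2.0,"ax":0.0,"ay":0.0,"az":0.0},{"dx":0.0,"dy":2.8,"dz":-2.0,"ax":0.0,"ay":0.0,"az":0.0},{"dx":0.0,"dy":5.6,"dz":-2.0,"ax":0.0,"ay":0.0,"az":0.0},{"dx":0.0,"dy":5.6,"dz":-2.0,"ax":0.0,"ay":0.0,"az":0.0},{"dx":0.0,"dy":5.6,"dz":-1.2,"ax":0.0,"ay":0.0,"az":0.0},{"dx":0.0,"dy":5.6,"dz":-0.6,"ax":0.0,"ay":0.0,"az":0.0},{"dx":0.0,"dy":5.6,"dz":-0.4,"ax":0.0,"ay":0.0,"az":0.0},{"dx":0.0,"dy":5.6,"dz":-0.4,"ax":0.0,"ay":0.0,"az":0.0}]' --grip 0

```text
clock: 4.58
tcp_pos: [524.2, -5.2, 79.7]
tcp_rot: [-0.0, 0.99, 0.143, -0.0]
wrist_force: [0.3, 0.1, -0.3]
gripper_width: 0.002
```

send_rows --motion '[{"dx":0.0,"dy":0.0,"dz":0.2,"ax":0.0,"ay":0.0,"az":0.0},{"dx":0.0,"dy":0.0,"dz":0.4,"ax":0.0,"ay":0.0,"az":0.0},{"dx":0.0,"dy":0.0,"dz":0.4,"ax":0.0,"ay":0.0,"az":0.0},{"dx":0.0,"dy":0.0,"dz":0.4,"ax":0.0,"ay":0.0,"az":0.0}]' --grip 0

```text
clock: 5.08
tcp_pos: [524.7, -5.5, 76.2]
tcp_rot: [-0.0, 0.99, 0.143, 0.0]
wrist_force: [0.9, 2.1, 2.1]
gripper_width: 0.004
```

```bash
python3 go.py 3 76
```

```text
yaw 16.49 K [[509.1, 47.5], [525.0, -6.2], [540.9, -59.9], [556.8, -113.6]] t 5.075 tcp [524.7  -5.5  76.2] F [0.92 2.09 2.09] w 0.004
d cm [0.012 5.67  0.022] az -0.03 tilt [ 4.e-04  2.e-04 -1.e+00]
```

send_rows --motion '[{"dx":0.0,"dy":0.0,"dz":0.1,"ax":0.0,"ay":0.0,"az":0.0},{"dx":0.0,"dy":0.0,"dz":0.1,"ax":0.0,"ay":0.0,"az":0.0}]' --grip 0

```text
clock: 5.32
tcp_pos: [524.8, -5.6, 75.1]
tcp_rot: [0.0, 0.99, 0.143, 0.0]
wrist_force: [0.7, 1.9, 2.3]
gripper_width: 0.007
```

Key 2 is in contact (2.3 N). On to key 3, stopping at 80 and then coming down in small steps.

send_rows --motion '[{"dx":0.0,"dy":0.0,"dz":-2.0,"ax":0.0,"ay":0.0,"az":0.0},{"dx":0.0,"dy":2.8,"dz":-2.0,"ax":0.0,"ay":0.0,"az":0.0},{"dx":0.0,"dy":5.6,"dz":-2.0,"ax":0.0,"ay":0.0,"az":0.0},{"dx":0.0,"dy":5.6,"dz":-2.0,"ax":0.0,"ay":0.0,"az":0.0},{"dx":0.0,"dy":5.6,"dz":-1.2,"ax":0.0,"ay":0.0,"az":0.0},{"dx":0.0,"dy":5.6,"dz":-0.6,"ax":0.0,"ay":0.0,"az":0.0},{"dx":0.0,"dy":5.6,"dz":-0.5,"ax":0.0,"ay":0.0,"az":0.0},{"dx":0.0,"dy":5.6,"dz":-0.5,"ax":0.0,"ay":0.0,"az":0.0}]' --grip 0

```text
clock: 6.32
tcp_pos: [540.2, -58.9, 79.8]
tcp_rot: [-0.0, 0.99, 0.144, -0.0]
wrist_force: [0.7, 0.3, 0.7]
gripper_width: 0.005
```

send_rows --motion '[{"dx":0.0,"dy":0.0,"dz":0.2,"ax":0.0,"ay":0.0,"az":0.0},{"dx":0.0,"dy":0.0,"dz":0.4,"ax":0.0,"ay":0.0,"az":0.0},{"dx":0.0,"dy":0.0,"dz":0.5,"ax":0.0,"ay":0.0,"az":0.0},{"dx":0.0,"dy":0.0,"dz":0.5,"ax":0.0,"ay":0.0,"az":0.0},{"dx":0.0,"dy":0.0,"dz":0.5,"ax":0.0,"ay":0.0,"az":0.0}]' --grip 0

```text
clock: 6.95
tcp_pos: [540.5, -59.4, 75.1]
tcp_rot: [0.0, 0.99, 0.143, 0.0]
wrist_force: [-0.7, -0.1, 0.2]
gripper_width: 0.007
```

```bash
python3 go.py 3 71;python3 - <<'E'
from rig import optics
import cv2,numpy as np
a=optics.capture('side')[190:290,260:390,::-1]
cv2.imwrite('pics/c3.png',cv2.resize(a,None,fx=5,fy=5,interpolation=cv2.INTER_CUBIC))
E
```

```text
yaw 16.49 K [[509.1, 47.5], [525.0, -6.2], [540.9, -59.9], [556.8, -113.6]] t 6.95 tcp [540.5 -59.4  75.1] F [-0.74 -0.09  0.15] w 0.007
d cm [0.029 0.061 0.408] az -0.02 tilt [ 1.e-04 -1.e-04 -1.e+00]
```

View pics/c3.png

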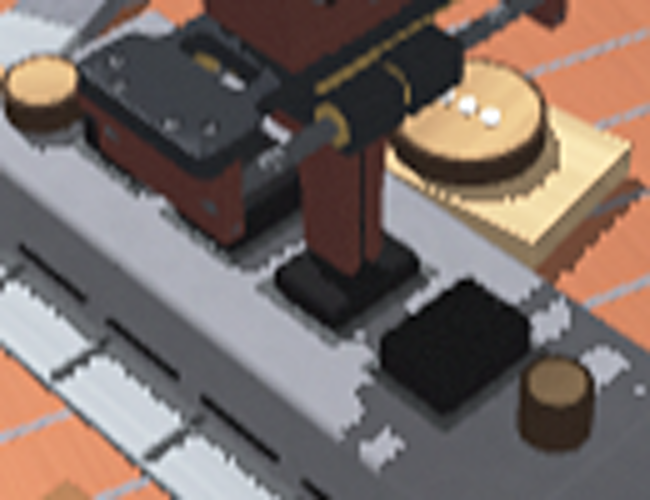

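There is no contact at 75.1, so key 3 is the lowered one; the image shows the fingers centred over it at (350,270). I carry on down in small steps.

send_rows --motion '[{"dx":0.0,"dy":0.0,"dz":0.2,"ax":0.0,"ay":0.0,"az":0.0},{"dx":0.0,"dy":0.0,"dz":0.4,"ax":0.0,"ay":0.0,"az":0.0},{"dx":0.0,"dy":0.0,"dz":0.4,"ax":0.0,"ay":0.0,"az":0.0},{"dx":0.0,"dy":0.0,"dz":0.4,"ax":0.0,"ay":0.0,"az":0.0}]' --grip 0

```text
clock: 7.5
tcp_pos: [540.4, -59.3, 71.2]
tcp_rot: [0.0, 0.99, 0.143, 0.0]
wrist_force: [-2.1, 0.1, 4.3]
gripper_width: 0.004
```

send_rows --motion '[{"dx":0.0,"dy":0.0,"dz":0.0,"ax":0.0,"ay":0.0,"az":0.0}]' --grip 0

```text
clock: 7.62
tcp_pos: [540.4, -59.3, 71.2]
tcp_rot: [0.0, 0.99, 0.143, 0.0]
wrist_force: [-1.1, -0.5, 4.2]
gripper_width: 0.005
```

send_rows --motion '[{"dx":0.0,"dy":0.0,"dz":-2.4,"ax":0.0,"ay":0.0,"az":0.0},{"dx":0.0,"dy":2.8,"dz":-2.4,"ax":0.0,"ay":0.0,"az":0.0},{"dx":0.0,"dy":5.6,"dz":-2.4,"ax":0.0,"ay":0.0,"az":0.0},{"dx":0.0,"dy":5.6,"dz":-2.4,"ax":0.0,"ay":0.0,"az":0.0},{"dx":0.0,"dy":5.6,"dz":-1.6,"ax":0.0,"ay":0.0,"az":0.0},{"dx":0.0,"dy":5.6,"dz":-1.0,"ax":0.0,"ay":0.0,"az":0.0},{"dx":0.0,"dy":5.6,"dz":-0.9,"ax":0.0,"ay":0.0,"az":0.0},{"dx":0.0,"dy":5.6,"dz":-0.9,"ax":0.0,"ay":0.0,"az":0.0}]' --grip 0

```text
clock: 8.62
tcp_pos: [556.1, -112.6, 79.8]
tcp_rot: [-0.0, 0.99, 0.144, -0.0]
wrist_force: [-0.7, 0.1, -0.7]
gripper_width: 0.003
```

send_rows --motion '[{"dx":0.0,"dy":0.0,"dz":0.2,"ax":0.0,"ay":0.0,"az":0.0},{"dx":0.0,"dy":0.0,"dz":0.4,"ax":0.0,"ay":0.0,"az":0.0},{"dx":0.0,"dy":0.0,"dz":0.5,"ax":0.0,"ay":0.0,"az":0.0},{"dx":0.0,"dy":0.0,"dz":0.5,"ax":0.0,"ay":0.0,"az":0.0},{"dx":0.0,"dy":0.0,"dz":0.5,"ax":0.0,"ay":0.0,"az":0.0}]' --grip 0

```text
clock: 9.25
tcp_pos: [556.5, -113.0, 75.2]
tcp_rot: [0.0, 0.99, 0.143, 0.0]
wrist_force: [-0.7, 2.3, 3.0]
gripper_width: 0.006
```

```bash
python3 go.py 4 76
```

```text
yaw 16.49 K [[509.1, 47.5], [525.0, -6.2], [540.9, -59.9], [556.8, -113.6]] t 9.25 tcp [ 556.5 -113.    75.2] F [-0.66  2.34  2.96] w 0.006
d cm [ 0.009  0.067 -0.08 ] az -0.02 tilt [ 5.e-04  1.e-04 -1.e+00]
```

Key 4 was touched (3 N). Back to key 3, to press it home (top at 66 when fully down).

send_rows --motion '[{"dx":0.0,"dy":0.0,"dz":0.0,"ax":0.0,"ay":0.0,"az":0.0},{"dx":0.0,"dy":0.0,"dz":-2.0,"ax":0.0,"ay":0.0,"az":0.0},{"dx":0.0,"dy":-2.8,"dz":-2.0,"ax":0.0,"ay":0.0,"az":0.0},{"dx":0.0,"dy":-5.5,"dz":-2.0,"ax":0.0,"ay":0.0,"az":0.0},{"dx":0.0,"dy":-5.5,"dz":-2.0,"ax":0.0,"ay":0.0,"az":0.0},{"dx":0.0,"dy":-5.5,"dz":-1.0,"ax":0.0,"ay":0.0,"az":0.0},{"dx":0.0,"dy":-5.5,"dz":0.0,"ax":0.0,"ay":0.0,"az":0.0},{"dx":0.0,"dy":-5.5,"dz":0.1,"ax":0.0,"ay":0.0,"az":0.0}]' --grip 0

```text
clock: 10.25
tcp_pos: [540.0, -60.8, 72.7]
tcp_rot: [-0.0, 0.99, 0.143, -0.001]
wrist_force: [0.2, -0.1, -0.3]
gripper_width: -0.002
```

send_rows --motion '[{"dx":0.0,"dy":0.0,"dz":0.2,"ax":0.0,"ay":0.0,"az":0.0},{"dx":0.0,"dy":0.0,"dz":0.4,"ax":0.0,"ay":0.0,"az":0.0},{"dx":0.0,"dy":0.0,"dz":0.6,"ax":0.0,"ay":0.0,"az":0.0},{"dx":0.0,"dy":0.0,"dz":0.8,"ax":0.0,"ay":0.0,"az":0.0},{"dx":0.0,"dy":0.0,"dz":0.8,"ax":0.0,"ay":0.0,"az":0.0},{"dx":0.0,"dy":0.0,"dz":0.8,"ax":0.0,"ay":0.0,"az":0.0}]' --grip 0

```text
clock: 11.0
tcp_pos: [540.8, -60.6, 66.6]
tcp_rot: [0.0, 0.99, 0.143, 0.0]
wrist_force: [-1.6, -1.9, 6.4]
gripper_width: 0.002
```

```bash
python3 go.py 3 66
```

```text
yaw 16.49 K [[509.1, 47.5], [525.0, -6.2], [540.9, -59.9], [556.8, -113.6]] t 11.0 tcp [540.8 -60.6  66.6] F [-1.58 -1.88  6.41] w 0.002
d cm [ 0.033 -0.063  0.062] az -0.01 tilt [ 4.e-04 -4.e-04 -1.e+00]
```

send_rows --motion '[{"dx":0.0,"dy":0.0,"dz":0.1,"ax":0.0,"ay":0.0,"az":0.0},{"dx":0.0,"dy":0.0,"dz":0.1,"ax":0.0,"ay":0.0,"az":0.0},{"dx":0.0,"dy":0.0,"dz":0.1,"ax":0.0,"ay":0.0,"az":0.0}]' --grip 0

```text
clock: 11.38
tcp_pos: [540.9, -60.6, 66.3]
tcp_rot: [0.0, 0.99, 0.143, 0.0]
wrist_force: [-3.7, -1.4, 12.9]
gripper_width: 0.008
```

It is at the hard stop (12.9 N, z 66.3). I give it a little more, then lift straight up.

send_rows --motion '[{"dx":0.0,"dy":0.0,"dz":0.1,"ax":0.0,"ay":0.0,"az":0.0},{"dx":0.0,"dy":0.0,"dz":0.1,"ax":0.0,"ay":0.0,"az":0.0}]' --grip 0

```text
clock: 11.62
tcp_pos: [540.9, -60.6, 66.1]
tcp_rot: [0.0, 0.99, 0.143, 0.0]
wrist_force: [-7.6, -1.4, 22.3]
gripper_width: 0.008
```

send_rows --motion '[{"dx":0.0,"dy":0.0,"dz":-0.5,"ax":0.0,"ay":0.0,"az":0.0},{"dx":0.0,"dy":0.0,"dz":-2.0,"ax":0.0,"ay":0.0,"az":0.0},{"dx":0.0,"dy":0.0,"dz":-6.0,"ax":0.0,"ay":0.0,"az":0.0},{"dx":0.0,"dy":0.0,"dz":-12.0,"ax":0.0,"ay":0.0,"az":0.0},{"dx":0.0,"dy":-6.0,"dz":-15.0,"ax":0.0,"ay":0.0,"az":0.0},{"dx":0.0,"dy":-12.0,"dz":-15.0,"ax":0.0,"ay":0.0,"az":0.0},{"dx":0.0,"dy":-18.0,"dz":-15.0,"ax":0.0,"ay":0.0,"az":0.0},{"dx":0.0,"dy":-24.0,"dz":-15.0,"ax":0.0,"ay":0.0,"az":0.0}]' --grip 0

```text
clock: 12.62
tcp_pos: [472.0, 171.7, 215.0]
tcp_rot: [-0.0, 0.99, 0.143, 0.001]
wrist_force: [0.5, 0.6, 0.0]
gripper_width: 0.005
```

send_rows --motion '[{"dx":0.0,"dy":-6.0,"dz":0.0,"ax":0.0,"ay":0.0,"az":0.0},{"dx":0.0,"dy":-12.0,"dz":0.0,"ax":0.0,"ay":0.0,"az":0.0},{"dx":0.0,"dy":-12.0,"dz":0.0,"ax":0.0,"ay":0.0,"az":0.0},{"dx":0.0,"dy":-12.0,"dz":0.0,"ax":0.0,"ay":0.0,"az":0.0}]' --grip 0

```text
clock: 13.12
tcp_pos: [438.4, 284.8, 214.2]
tcp_rot: [0.0, 0.99, 0.144, -0.0]
wrist_force: [0.5, -0.4, -0.0]
gripper_width: 0.008
```

Run:
```python
from rig import optics,monitor
import cv2,numpy as np
from h import *
for n,(x0,y0,x1,y1) in {'side':(230,170,420,330),'top':(250,165,440,290)}.items():
    im=optics.capture(n)[:,:,::-1].copy(); cv2.imwrite(f'pics/{n}9.png',im); c=im[y0:y1,x0:x1]
    if n=='side': cv2.imwrite('pics/side9z.png',cv2.resize(c,None,fx=3.5,fy=3.5,interpolation=cv2.INTER_CUBIC))
    m=(c.max(2)<45).astype(np.uint8)
    N,L,S,C=cv2.connectedComponentsWithStats(m)
    for k in range(1,N):
        if S[k,4]>80: print(n,(C[k]+[x0,y0]).round(1),S[k])
print(monitor.read_state()['wrist_force'],monitor.read_state()['clock'])
```

```text
side [289.6 214.2] [ 46  33  28  23 379]
side [308.5 228.2] [ 65  47  28  23 404]
side [328.8 243. ] [ 85  61  29  25 456]
side [350.6 259.1] [106  76  30  27 492]
top [382.8 209.7] [123  32  22  26 409]
top [356.7 216.7] [ 96  39  22  26 402]
top [330.1 224.1] [ 70  46  22  26 402]
top [303.  231.2] [ 43  54  21  25 388]
[-0.39200149 -0.4980277  -0.46543933] 13.225
```

View pics/side9z.png

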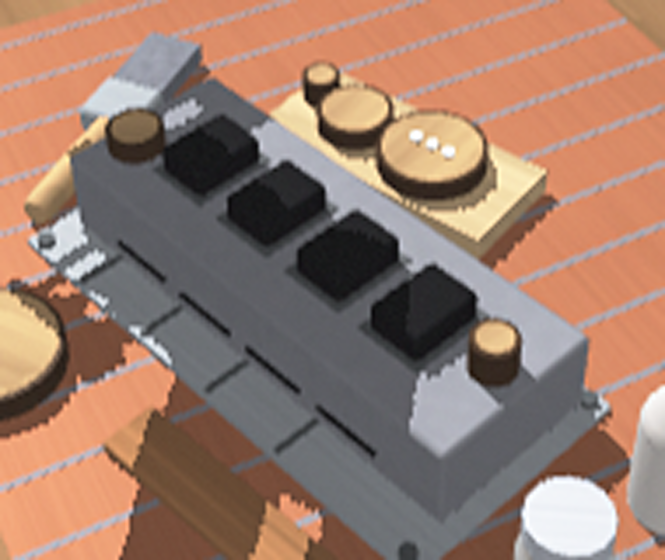

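View pics/top9.png

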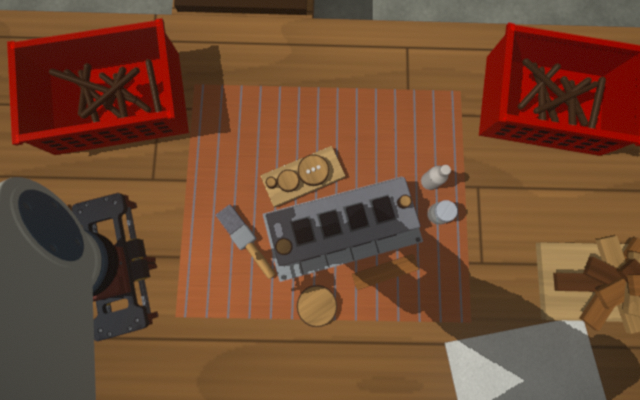

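All four keys stand level: key 3's blob went from 23 to 25 px tall and from 319 to 456 px in area. The bystanders lie where they were and the arm is clear.

```bash
python3 -c "
from rig import workorder; print(workorder.finish_job())"
```

```text
the job is handed in; nothing more can be done
None
```

I tapped all four keys from left to right, then pressed the locked key, key 3, home. It sprang up, and I handed the job in at about 13 s.

- **Taps:** keys 1, 2 and 4 gave 2.3–3.0 N at the wrist and went about 2–3 mm down. Key 3 met no contact until z ≈ 71 mm and stood firm at about 4.2 N, so it was the locked one.
- **Release:** I pressed key 3 to its hard stop at z ≈ 66 mm, reaching 22 N at the wrist, and lifted straight up.
- **Last checks:** in the final pictures key 3 stands as high as the others, no bystander has visibly moved, the arm is clear and the wrist force is near zero.

The catch itself can't be seen, so I took it as released because key 3 stayed up. The wrist reading carries about 1 N of noise; the key 2 tap had 1.9 N sideways, which I took as friction. One early move call was refused because its rows left out fields or were too large; it did not move the arm.

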